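# Click the blue supply cabinet shut

## Robot

A 6-joint arm with a two-finger parallel gripper is mounted at the origin on the work surface; the furniture and walls round the work are solid. World frame = base frame: x ahead of the robot, y to its left, z up, the work surface at z = 0. Lengths are in mm, angles in rad, forces in N, time in s.
With the tool pointing down it reaches from about 275 to 825 mm from the base axis. Payload 5.2 kg.
Tool frame: the origin (TCP) lies at the very end of the fingers, on their centre line; the grasp point (between the pads) lies 19 mm behind it; z points along the fingers, y is the line along which they close (so a half turn about z gives the same grasp; the last joint's range is limited). The gripper opens to 93 mm and grips with 3 to 60 N. Pads are 15 mm wide; open, the fingers measure 128 mm over their backs; the gripper's body (75 mm by 188 mm) begins 65 mm behind the grasp point.
Start: joints at [0.954, 0.259, 1.535, -0, 1.348, -0.203], TCP at [221.13, 503.594, 193.653] pointing down, gripper open.
Joint ranges: [-3.14, 3.14], [-0.91, 2.08], [0.19, 2.58], [-1.22, 4.36], [0.22, 2.71], [-3.12, 3.12]. Speed limits (rad/s): [2.57, 2.57, 3.14, 3.14, 3.14, 3.14].

## Interface

Orientations are given as [roll, pitch, yaw] about the fixed x, y, z axes, in that order (R = Rz(yaw) Ry(pitch) Rx(roll)).
In Python, from bench import robot gives the robot as it stands. The module is installed in compiled form; this text tells all that it offers. Calls block until the motion is done:
- robot.move_ptp(position, orientation): joint-space move of the TCP to a pose.
- robot.move_linear(position, ori=None, speed=150, f_stop=None): straight line of the TCP; ori=None keeps the orientation; speed is the mean speed in mm/s. With f_stop (N) it stops when the force on the tool has changed by that much, and returns True; else False.
- robot.move_j(angles): joint-space move.
- robot.move_gripper(opening): opening from 0.0 (shut) to 1.0 (fully open); the grip force is fixed at half the most; returns when the fingers have stopped.
- robot.sleep(seconds).
- robot.inverse_kinematics(position, orientation): joint angles nearest the present ones, or None.
- robot.get_image(name): name is "side" or "top" or "wrist"; returns a dict with "img" (420x560x3 uint8, blue, green, red), "fovy" (degrees; the focal length in pixels is half the picture's height over the tangent of half this angle, whatever the lens; pixels are square), "cx", "cy" (the principal point, pixels), "k1" (the pictures are not rectified: a ray, as slopes to the right and down, at radius r is drawn at 1 + k1 r^2 times it, then the intrinsics apply), "eye" and "orientation" of the camera in the world. Camera axes: x right, y down, z forward; pixel columns grow to the right and rows downward; lengths in mm; the calibration is good to about 2 mm. A picture is of the moment at which its call begins. There is no depth.
A pose or a line that the arm cannot do raises robot.MotionError and nothing moves.
- robot.hand_in(): hands the job in; it is judged then, once.
Readings, each from a call of its own:
- robot.current_t(): time.
- robot.current_qpos(): joint angles.
- robot.current_joint_vel(): joint speeds.
- robot.current_joint_efforts(): joint torques, N m.
- robot.current_tcp_pos(): TCP position.
- robot.current_eef_rot(): TCP orientation.
- robot.current_contact_force(): force on the tool from outside, world axes, zero at the start.
- robot.current_ft_torque(): the same for the moment, N m.
- robot.current_gripper_width(): opening from 0.0 (shut) to 1.0 (fully open).
- robot.current_finger_force(): force on a finger pad.
Only numpy, scipy, OpenCV 4.12 (cv2) and the standard library are available. Lean on these libraries where they do the work, as an engineer would, in place of code of your own. Each camera call takes 0.05 s, during which the arm holds its last target. There are 200 camera calls.

## Task

The blue adhesives cabinet has been left open and the paste will dry out: push its door fully shut, until it seats on its catch and stays closed by itself. Leave the green cabinet's door standing as it is, to air, and do not disturb the dropper bottle.

Things in the scene. Friction and masses are not known exactly. Their poses are not given: they have to be found in the camera images.
- blue_door (a joint): Blue door opening, rad: 0 = shut and seated; grows as it opens (starts 0.5 to 0.9). Light friction: it stays where it is left. Over the last 0.1 rad a spring roller catch resists with up to about 5 N at the push point; past about 0.04 the catch draws it to 0 and holds it. The door is 180 wide, 12 thick, from 9 to 144 mm above the table; hinge upright, at its left end seen from the robot.
- blue_door_push (a point): Point to push on the blue door's flat outer face: 130 mm from the hinge axis, 50 from the free edge, 100 above the table. Turns with the door: x into the door (the way to push), y along it to the hinge, z up; hinge axis at x +12, y +130 mm here. Opening by an angle turns it clockwise from above by that angle. A small knob (18 wide, 17 out) sits 150 mm from the hinge, 35 above the table.
- green_door_push (a point): The same point on the open door of the green cabinet; leave this door alone. Both cabinets are alike but for colour: steel, fixed to the table, 180 wide x 120 deep x 145 mm high, the door covering the whole front, which faces roughly towards the robot. They stand side by side, either one on the left.
- dropper_center (a point): Centre (half-way up) of the loose amber glass dropper bottle with black top, 34 mm diameter, 110 mm high, standing between the two cabinets; z is its upright axis. Leave it standing where it is.
Not all that is in view belongs to the job. Of the things that look like the part that bears blue_door, the largest one is meant.

How it is judged (in metres and radians):
At the end, for the whole second after the job is handed in: The blue door is seated on its catch (less than 0.03 rad open), the green door is still open within 20 mm of where it stood at the push point, and the dropper bottle stands upright (within 0.17 rad) within 20 mm of its place (value of joint blue_door below 0.03 rad and distance of each of green_door_push, dropper_center from where it was at the start of the episode below 0.02 m and angle between dropper_center's own z axis and vertical below 0.17 rad); the robot touches nothing.
It fails at once if the green cabinet's door is moved by more than 20 mm at its push point (distance of green_door_push from where it was at the start of the episode above 0.02 m).
It fails at once if the dropper bottle is shifted by more than 20 mm or knocked over (distance of dropper_center from where it was at the start of the episode above 0.02 m or angle between dropper_center's own z axis and vertical above 0.35 rad).
It also fails if it takes over 32 s, if anything falls off the work surface, if the arm or the gripper's body presses on something with over 40 N, if the wrist force passes 120 N, or if a joint passes its speed limit or range.

## Working session

There is one attempt and no reset: what is moved stays moved. The work goes in short steps, each a Python script; the robot and the scene stay as the last script left them, time stands still between calls to the robot, and variables do not carry over. Pictures are saved under pics/ and viewed, at most 10 in all, crops included, and the job is handed in when it is done.

```bash
mkdir -p pics; python3 - <<'E'
from bench import robot
import cv2,pickle
for n in("side","top"):
    d=robot.get_image(n);cv2.imwrite(f"pics/{n}0.png",d["img"]);pickle.dump(d,open(n+".pkl","wb"))
    print(n,{k:v for k,v in d.items() if k!="img"})
E
```

```text
side {'fovy': 55.80897875804922, 'cx': 278.00796917418336, 'cy': 208.60531646907862, 'k1': -0.043637045514041954, 'eye': array([591.57862665, 744.59122857, 687.25783489]), 'orientation': array([-2.29905748,  0.01103916, -3.05538436])}
top {'fovy': 54.05266830439057, 'cx': 281.30621913339195, 'cy': 208.75095835636876, 'k1': -0.08468844597681037, 'eye': array([ 501.00719531,   50.82207703, 1034.2850675 ]), 'orientation': array([-2.96319124,  0.00393669, -1.55743065])}
```

View pics/top0.png

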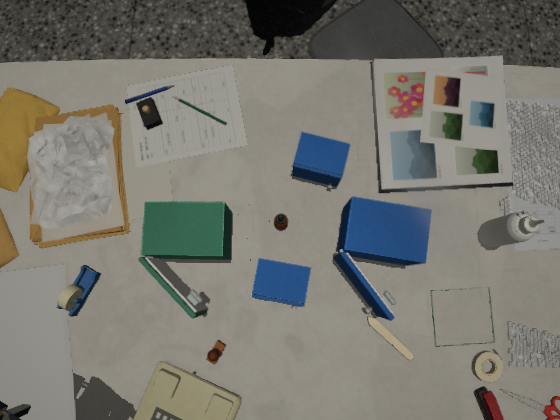

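View pics/side0.png

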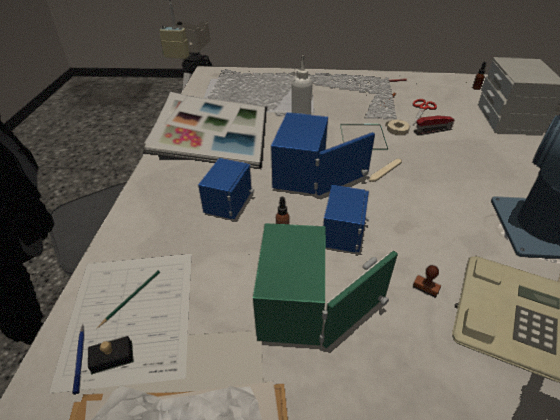

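The top view shows the blue cabinet at about (385,230), with its open door running from (340,255) to (390,315). The possible confusions are:
- **Small blue boxes:** at (321,158) and (281,283).
- **Green cabinet:** at (187,230), with its door at (172,287).
- **Dropper bottle:** at (281,222). A lookalike (probably the stamp) lies at (216,352).

I choose (385,230), the largest blue cabinet, and check it in a close crop.

```bash
cat > h.py <<'E'
import numpy as np,cv2,pickle
from scipy.spatial.transform import Rotation as R
def cam(d):
    f=d["img"].shape[0]/2/np.tan(np.radians(d["fovy"])/2)
    return f,R.from_euler("xyz",d["orientation"]).as_matrix()
def ray(d,px):
    f,M=cam(d); p=(np.array(px,float)-[d["cx"],d["cy"]])/f; q=p.copy()
    for _ in range(20): q=p/(1+d["k1"]*(q@q))
    return M@np.r_[q,1]
def onz(d,px,z):
    r=ray(d,px); return d["eye"]+r*(z-d["eye"][2])/r[2]
E
python3 - <<'E'
from h import *
d=pickle.load(open("top.pkl","rb"));s=pickle.load(open("side.pkl","rb"))
a=cv2.resize(d["img"][185:335,245:445],(800,600),interpolation=cv2.INTER_CUBIC)
cv2.imwrite("pics/c1.png",a)
b=cv2.resize(s["img"][100:205,260:400],(800,600),interpolation=cv2.INTER_CUBIC)
cv2.imwrite("pics/c2.png",b)
hsv=cv2.cvtColor(d["img"],cv2.COLOR_BGR2HSV)
for p in [(385,220),(375,290),(365,285),(345,230),(385,255),(380,305)]: print(p,hsv[p[1],p[0]])
E
```

```text
(385, 220) [107 180 123]
(375, 290) [ 24  14 176]
(365, 285) [107 180 126]
(345, 230) [108 186  48]
(385, 255) [107 178 122]
(380, 305) [107 183 120]
```

View pics/c1.png

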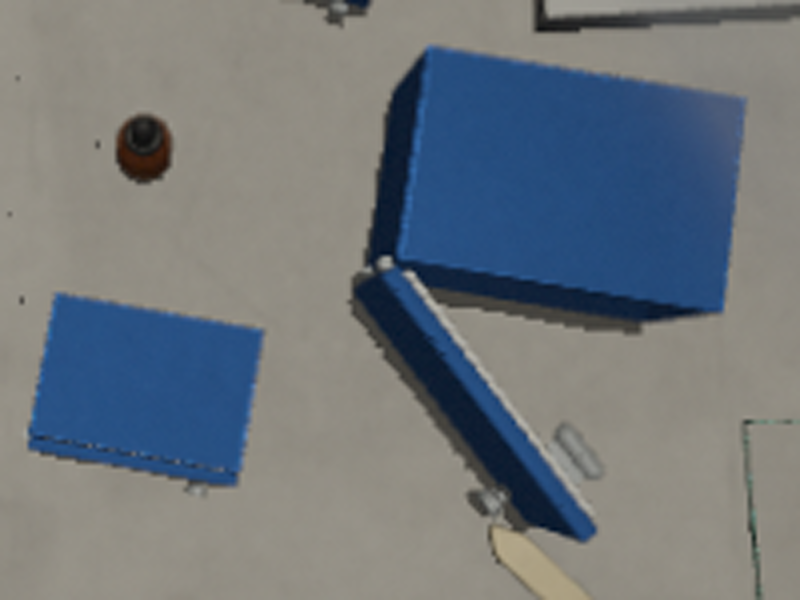

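The crop confirms it. The blue cabinet's top has corners at about (353,197), (431,210), (425.5,263) and (345,250.5). The outer top edge of its door runs from (341,254.5) to (390.5,320), with the hinge pin at (341,251). The knob is at (367,310), on the outer face.

```bash
python3 - <<'E'
from h import *
d=pickle.load(open("top.pkl","rb"))
P=lambda u,v,z:onz(d,(245+(u+.5)/4-.5,185+(v+.5)/4-.5),z)
C=[P(u,v,145)[:2] for u,v in [(430,47),(745,100),(722,312),(400,262)]]
print("cab",np.round(C,1),[round(np.linalg.norm(C[i]-C[(i+1)%4]),1) for i in range(4)])
fr=C[2]-C[3];print("front ang",np.arctan2(fr[1],fr[0]))
# bright door-top mask
hsv=cv2.cvtColor(d["img"],cv2.COLOR_BGR2HSV)
m=cv2.inRange(hsv,(100,120,85),(115,255,255)); m[:258]=0; m[:,:335]=0;m[:,398:]=0
m[:,400:]=0
n,l,st,ce=cv2.connectedComponentsWithStats(m)
k=1+np.argmax(st[1:,4]);ys,xs=np.nonzero(l==k);print(st[k],len(xs))
W=np.array([onz(d,(x,y),144)[:2] for x,y in zip(xs,ys)],np.float32)
r=cv2.minAreaRect(W);print(r);print(cv2.boxPoints(r))
H=P(385,264,148)[:2];print("pin",H)
o1,o2=P(385,278,144)[:2],P(582,540,144)[:2];i2=P(597,527,144)[:2]
print("outer edge",o1,o2,np.linalg.norm(o2-o1),"inner free",i2,np.linalg.norm(i2-o2))
e=o2-o1;print("door ang",np.arctan2(e[1],e[0]))
print("decoy box (z~95)",[np.round(P(u,v,95)[:2]) for u,v in [(263,330),(237,486),(30,450),(55,293)]])
print("dropper",P(144,130,110))
from bench import robot;print(robot.current_t())
E
```

```text
cab [[ 691.1  -99.7]
 [ 663.5 -275. ]
 [ 546.6 -256.8]
 [ 572.2  -81.6]] [np.float64(177.4), np.float64(118.3), np.float64(177.1), np.float64(120.3)]
front ang -1.7157380786903582
[344 258  50  62 347] 347
((492.7528076171875, -131.74803161621094), (161.9854736328125, 10.029003143310547), 37.12302017211914)
[[ 425.14752 -176.63118]
 [ 431.20032 -184.62772]
 [ 560.3581   -86.86488]
 [ 554.3053   -78.86835]]
pin [570.80071699 -72.99533412]
outer edge [563.55912428 -73.48062464] [ 425.74318069 -177.23674946] 172.50671796515516 inner free [ 432.51923865 -185.42534327] 10.62864196810899
door ang -2.4962635935391395
decoy box (z~95) [array([537., -11.]), array([450.,   3.]), array([468., 120.]), array([556., 107.])]
dropper [648.25046033  57.97782542 110.        ]
0.1
```

The measurements agree: the cabinet comes out 177×119 (given 180×120), the door opening about 0.78 rad, and the hinge axis about (575,-79). Next I approach and push along the arc, with the closed fingers square to the door.

```bash
cat >> h.py <<'E'
H=np.array([575.,-79.]);A0=-1.716
def pose(th,gap,z,r=130):
    a=A0-th;u=np.array([np.cos(a),np.sin(a)]);n=np.array([-np.sin(a),np.cos(a)])
    return [*(H+r*u-(12+7.5+gap)*n),z],[np.pi,0,a+np.pi/2]
E
python3 - <<'E'
from h import *
from bench import robot
print(robot.current_eef_rot())
for th,g,z in[(.78,45,260),(.78,45,90),(.4,0,90),(-.02,0,90)]:
    p,o=pose(th,g,z);print(np.round(p),np.round(o,2),robot.inverse_kinematics(p,o))
robot.move_gripper(0.0)
c=robot.current_tcp_pos();robot.move_linear([c[0],c[1],280])
p,o=pose(.78,45,260);robot.move_ptp(p,o)
p,o=pose(.78,45,90);print(robot.move_linear(p,o,f_stop=8))
print(robot.current_t(),robot.current_tcp_pos(),robot.current_contact_force())
d=robot.get_image("top");cv2.imwrite("pics/t1.png",d["img"])
E
```

```text
[-3.13997616e+00 -3.48770227e-04  2.72780886e+00]
[ 432. -106.  260.] [ 3.14  0.   -0.93] [-4.91353287e-01  2.56795466e-02  1.64906474e+00 -4.44089210e-16
  1.46684837e+00  2.00464671e+00]
[ 432. -106.   90.] [ 3.14  0.   -0.93] [-4.91353287e-01  1.75124501e-01  1.92218041e+00 -4.44089210e-16
  1.04428774e+00  2.00464671e+00]
[ 491. -180.   90.] [ 3.14  0.   -0.55] [-5.65037056e-01  3.05338146e-01  1.74390370e+00 -4.44089210e-16
  1.09235081e+00  1.55096294e+00]
[ 539. -206.   90.] [ 3.14  0.   -0.13] [-5.57208960e-01  3.94006658e-01  1.60964114e+00 -4.44089210e-16
  1.13794486e+00  1.13879104e+00]
False
5.8583 [ 432.96833303 -105.92710164   90.67126807] [-0.64914215  0.48861045 -0.46711385]
```

View pics/t1.png

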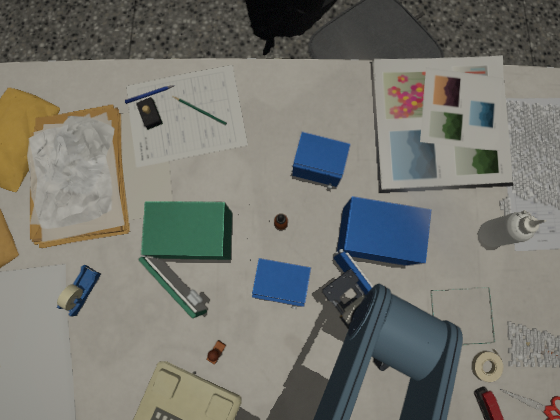

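The gripper, at about (345,290), is left of the blue door and clear of the small box. The green door and the bottle at (281,222) haven't moved. Now I push.

```bash
python3 - <<'E'
from h import *
from bench import robot
for th in [.78,.65,.52,.4,.3,.2,.12,.06,.02,0.,-.02,-.04]:
    p,o=pose(th,0 if th<.78 else 3,90)
    s=robot.move_linear(p,o,speed=70,f_stop=18)
    print(th,s,round(robot.current_t(),2),np.round(robot.current_tcp_pos(),1),np.round(robot.current_contact_force(),1))
    if s: break
E
```

```text
0.78 False 6.66 [ 457.3 -139.1   89.7] [0.1 0.6 0.3]
0.65 False 7.09 [ 468.2 -155.7   89.9] [-0.4 -0.  -0.6]
0.52 False 7.48 [ 479.  -168.8   89.9] [-0.   0.8 -0.2]
0.4 False 7.86 [ 490.5 -179.6   89.9] [-0.7  0.4  0.4]
0.3 False 8.2 [ 501.  -187.5   89.9] [0.1 0.9 0.4]
0.2 False 8.54 [ 512.3 -194.4   89.9] [-0.3 -0.9  0.2]
0.12 False 8.84 [ 521.8 -199.1   89.9] [-0.2  0.2 -0.2]
0.06 False 9.11 [ 529.4 -202.3   90.1] [-0.   0.9 -0.5]
0.02 False 9.36 [ 530.2 -202.7   89.8] [-11.8   1.7   7.7]
0.0 False 9.61 [ 530.1 -202.8   89.7] [-19.9   2.9  13.6]
-0.02 False 9.86 [ 529.8 -203.    89.8] [-27.6   4.5  19.6]
-0.04 False 10.11 [ 529.5 -203.1   89.7] [-36.8   5.8  25.6]
```

The push met a firm stop at about TCP x=530, near where seating is expected. I back off and look.

```bash
python3 - <<'E'
from h import *
from bench import robot
c=np.array(robot.current_tcp_pos());p,o=pose(0,60,90)
robot.move_linear(p,o,speed=120)
p,o=pose(0,60,280);robot.move_linear(p,o); 
p,o=pose(0,200,280);robot.move_linear(p,o); 
print(robot.current_t(),robot.current_contact_force())
a=[]
d=robot.get_image("top");pickle.dump(d,open("top2.pkl","wb"));s=robot.get_image("side")
a.append(cv2.resize(d["img"][185:335,310:450],(400,428),interpolation=cv2.INTER_CUBIC))
a.append(cv2.resize(s["img"][100:205,260:360],(400,428),interpolation=cv2.INTER_CUBIC))
cv2.imwrite("pics/c3.png",np.hstack(a))
E
```

```text
13.3 [ 0.1594876   0.64189586 -0.4570981 ]
```

View pics/c3.png

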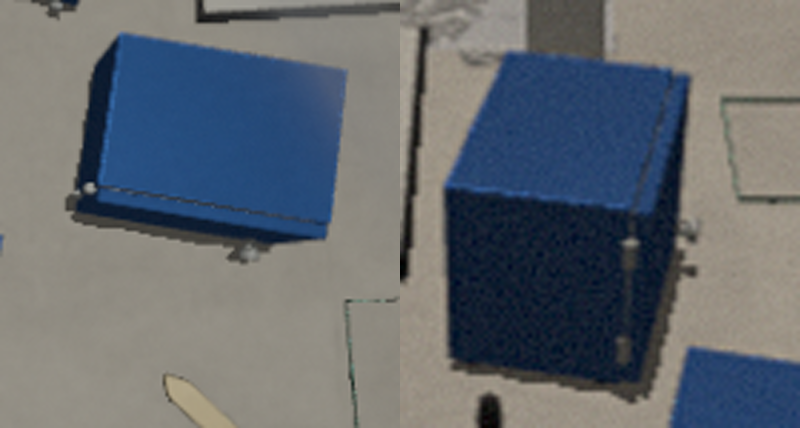

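The door lies flush against the cabinet front with a thin, even seam (crop (90,188) to (328,222), parallel to the back edge). It stayed shut after the fingers withdrew, and the stop was firm at about 37 N, well above the 5 N catch. I never went near the bottle or the green door.

```bash
python3 -c "
from bench import robot
print(robot.hand_in())"
```

```text
the job is handed in; nothing more can be done
None
```

I pushed the blue cabinet's door shut, it stayed closed after the gripper withdrew, and I handed the job in with the arm clear of everything at about 13 s; the arm never went near the green door or the dropper bottle, and no verdict was returned.

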